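# Hold a coin case over the light pad to count it

## Task

Turn the light pad's dimmer knob clockwise until its white pointer stands on the green mark, so the pad is bright enough to count coins through a closed case. Then take the red-capped coin case out of the rack, carry it over the teacups to the pad and finish still gripping it, level and motionless about 1 cm above the lit window, centred on the window and lined up along its length. Never let the case touch the pad, and leave the cups, saucers, bottle, striker and the other two cases undisturbed.

Things in the scene. Friction and masses are not known exactly. Their poses are not given: they have to be found in the camera images.
- dimmer (a joint): Angle of the dimmer knob: 0 when its pointer points along the pad's -x, growing clockwise seen from above, stops at 0 and 4.71. Starts at 0.4 to 1.3; the pointer stands on the green mark at 1.885. Turns with light friction (about 0.03 N m), no spring, stays where left.
- dimmer_grip (a point): Point on the knob's upright axis, 58 above the table, where to grip it. The knob is black: an upright bar 42 long, 14 wide, its top at 64 above the table and its foot at 36, on a disc 44 across that is 6 thick on the pad's top. A white pointer line runs along one half of the bar's top and down that end. The bar lies along the pad's x at joint value 0; seen from above it stands at (pad yaw - joint value).
- green_mark (a point): Centre of the green tick on the pad's top, 33 from the knob's axis: bigger (16 by 8) than the ten black ticks of the scale round the knob.
- pad: (All sizes in mm, angles in rad.) Light pad, grey flat box 180 by 180, 30 high, fixed to the table. Origin: centre of its underside. The knob's axis is at (0, -52) and the window's centre at (0, +40) in its x, y.
- window (a point): Centre of the pad's bright cream lit window, flush with its top, 30 above the table; the window is 120 long along the pad's x and 44 wide along its y, with a black edging. Axes as the pad's.
- rack: Wooden rack fixed on the tray: base 120 (x) by 222 (y), 10 thick, with two notched combs across it at x = -44 and +44 (14 wide in x, rising 16 over the base). Three slots 38 wide along its x at y = -80, 0, +80; between the combs a gap of 74 is left free for fingers. Origin: centre of its underside, 3 above the table.
- tray: Steel serving tray 300 (x) by 420 (y), floor 3 thick, rim 18 high, fixed on the table. Origin: centre of its underside. The rack stands on its +y half, cups and saucers on its -y half, between rack and pad.
- case_red: The case to carry. Closed box-shaped carrom-coin case with eight black and tan coins seen on edge through its clear middle and a red cap on both ends; 110 long (its x), 36 wide (its y), 36 high (z), 60 to 120 g (all sizes here in mm). It lies level in one of the rack's three slots, its length along the rack's x. Origin: centre of the underside.
- case_blue: Leave in the rack. Closed box-shaped carrom-coin case with eight black and tan coins seen on edge through its clear middle and a blue cap on both ends; 110 long (its x), 36 wide (its y), 36 high (z), 60 to 120 g (all sizes here in mm). It lies level in one of the rack's three slots, its length along the rack's x. Origin: centre of the underside.
- case_yellow: Leave in the rack. Closed box-shaped carrom-coin case with eight black and tan coins seen on edge through its clear middle and a yellow cap on both ends; 110 long (its x), 36 wide (its y), 36 high (z), 60 to 120 g (all sizes here in mm). It lies level in one of the rack's three slots, its length along the rack's x. Origin: centre of the underside.
- cup0: Blue tea cup, 76 across the rim, 60 high, loose on its saucer; the rim stands about 68 above the table. Origin: centre of its underside. Leave alone.
- cup1: Blue tea cup, 76 across the rim, 60 high, loose on its saucer; the rim stands about 68 above the table. Origin: centre of its underside. Leave alone.
- saucer0: White saucer, 114 across, 12 high, loose on the tray. Origin: centre of its underside. Leave alone.
- saucer1: White saucer, 114 across, 12 high, loose on the tray. Origin: centre of its underside. Leave alone.
- bottle: Empty green glass bottle with a steel screw top, 62 across, 190 high, loose on the tray beyond the rack. Origin: centre of its underside. Leave alone.
- striker: Black carrom striker disc, 41 across, 10 high, loose on the tray in front of the rack. Origin: centre of its underside. Leave alone.

How it is judged:
On the way, in this order (a step that is already met when the one before it is completed fails the run):
1. the dimmer pointer stands on the green mark (within 0.12 rad) and the knob is still (value of joint dimmer between 1.765 and 2.005 rad and velocity of joint dimmer between -0.1 and 0.1 rad/s), for 0.3 s.
2. the red-capped case is lifted clear of the rack's combs with the dimmer still on the mark (value of joint dimmer between 1.765 and 2.005 rad and z of case_red in the frame of rack above 0.05 m and contact force between case_red and the fingers above 0.5 N), for 0.1 s.
At the end, for the whole second after the job is handed in: Dimmer at 1.885 within 0.12 rad; red-capped case gripped by the fingers, its underside 3 to 20 mm above the window, within 10 mm of its centre horizontally, within 0.14 rad of its length, tilted under 0.08 rad, still, touching nothing of the pad (value of joint dimmer between 1.765 and 2.005 rad and z of case_red in the frame of window between 0.003 and 0.02 m and horizontal distance between case_red and window below 0.01 m and angle between the x axis of case_red and the x axis of window, either way round below 0.14 rad and angle between case_red's own z axis and vertical below 0.08 rad and contact force between case_red and the fingers above 0.5 N and contact force between case_red and pad below 0.05 N and linear speed of case_red below 0.01 m/s and angular speed of case_red below 0.1 rad/s); the arm keeps its last pose, push and grip.
It fails at once if the carried case touches the light pad (contact force between case_red and pad above 0.3 N).
It fails at once if a cup, saucer, the bottle, the striker or another case is shifted more than 15 mm (distance of any of cup0, cup1, saucer0, saucer1, bottle, striker, case_blue, case_yellow from where it was at the start of the episode above 0.015 m).
It fails at once if a cup or the bottle is tipped more than 0.3 rad (angle between any of cup0, cup1, bottle's own z axis and vertical above 0.3 rad).
It also fails if it takes over 58 s, if anything falls off the work surface, if the arm or the gripper's body presses on something with over 40 N, if the wrist force passes 120 N, or if a joint passes its speed limit or range.

## Robot

A 6-joint arm with a two-finger parallel gripper is mounted at the origin on the work surface. World frame = base frame: x ahead of the robot, y to its left, z up, the work surface at z = 0. Lengths are in m, angles in rad, forces in N, time in s.
With the tool pointing down it reaches from about 0.325 to 0.875 m from the base axis. Payload 4.4 kg.
Tool frame: the origin (TCP) lies midway between the tips of the shut fingers; the grasp point (between the pads) lies 19 mm behind it; z points along the fingers, y is the line along which they close (so a half turn about z gives the same grasp; the last joint's range is limited). The gripper opens to 85 mm and grips with 20 to 120 N. Pads are 22 mm wide; open, the fingers measure 114 mm over their backs; the gripper's body (76 mm by 85 mm) begins 54 mm behind the grasp point. The pads swing forward as they close: fully open they stand 13 mm farther back than shut.
Start: joints at [-1.466, 0.207, 1.542, -0, 1.393, -0.15], TCP at [0.145, -0.556, 0.231] pointing down, gripper open.
Joint ranges: [-2.73, 2.73], [-0.86, 2.22], [0.23, 2.46], [-1.11, 4.25], [0.08, 2.63], [-2.82, 2.82]. Speed limits (rad/s): [2.79, 2.79, 3.14, 3.14, 3.14, 3.14].

## Interface

Orientations are given as a unit quaternion [w, x, y, z].
In Python, from plant import arm gives the robot as it stands.
- The arm moves only by the tool drive_tool, never from a script. Its arguments are lists of equal length, an entry for each row: "offset": the shift along the tool's x, y, z in cm, a list of three; "dr": the turn, a rotation vector about the tool's x, y, z in degrees, a list of three; "grip": the closure in counts, from 0 (fully open) to 255 (shut). In form: {"offset": [[x, y, z], ...], "dr": [[ax, ay, az], ...], "grip": [grip, ...]}. A call has exactly 10 rows; each row shifts and turns the commanded pose from where the row before left it, along the tool's axes as they then stand; what a row does not reach is not made up. A row lasts 1/10 s, in which the tool goes at most 50 mm and 8.59 degrees, less where a joint would pass 70% of its speed; a pose out of reach is approached as far as the arm can. A call is refused whole if a number of a shift passes 5 or a number of a turn 8.59, either way. A call with a gripper value outside its range is refused whole. The fingers move at their own pace and stop on an object; the grip force is fixed at half the most. Time passes only in rows, so rows that do not move let the fingers close, or fill a call up. It gives the time, the measured TCP pose, the force, the opening and the grip force at its end, in the units of the state.
- arm.read_state(): the state, without advancing time (a new reading comes with each control period).
- arm.read_camera(name): name is "scene" or "top"; returns (picture, depth): 400x640x3 uint8, red, green, blue; 400x640 float32, m along the optical axis (not along the pixel's ray), 0 where there is no reading.
- arm.camera_params(name): a dict with "K" (3x3 intrinsics, pixels), "extrinsics" (4x4, takes a point from world to camera coordinates). Camera axes: x right, y down, z forward; pixel columns grow to the right and rows downward; lengths in m; the calibration is good to about 2 mm. A picture is of the moment at which its call begins. camera_params takes no time and is no camera call.
- arm.finish_job(): hands the job in; it is judged then, once.
The state is a dict: "time": time; "qpos": joint angles; "qvel": joint speeds; "joint_torque": joint torques, N m; "tool_pos": TCP position; "tool_rot": TCP orientation; "contact_force": force on the tool from outside, world axes, zero at the start; "moment": the same for the moment, N m; "gripper_width": opening from 0.0 (shut) to 1.0 (fully open); "finger_force": force on a finger pad.
Only numpy, scipy, OpenCV 4.12 (cv2) and the standard library are available. Lean on these libraries where they do the work, as an engineer would, in place of code of your own. Each camera call takes 0.05 s, during which the arm holds its last target. There are 200 camera calls.

## Working session

There is one attempt and no reset: what is moved stays moved. The work goes in short steps, Python scripts to look and compute and a tool call to move; the robot and the scene stay as the last step left them, time stands still between calls to the robot, and variables do not carry over. Pictures are saved under pics/ and viewed, at most 10 in all, crops included, and the job is handed in when it is done.

Besides the shell and the picture viewer there is one more tool, called after "Emit:" as name(argument=value, ...) on one line, values as JSON. drive_tool: Moves the arm, as the interface text tells. Its arguments: {"type":"object","properties":{"offset":{"type":"array","items":{"type":"array","items":{"type":"number"}}},"dr":{"type":"array","items":{"type":"array","items":{"type":"number"}}},"grip":{"type":"array","items":{"type":"number"}}},"required":["offset","dr","grip"]}

```bash
ls; mkdir -p pics
cat > h.py <<'E'
import numpy as np, cv2
from plant import arm
def snap(name,fn):
    im,d=arm.read_camera(name); cv2.imwrite('pics/'+fn+'.png',im[:,:,::-1]); np.save('pics/'+fn+'.npy',d); return im,d
def world(name,u,v,d=None,z=None):
    P=arm.camera_params(name);K=np.array(P['K']);E=np.array(P['extrinsics'])
    r=np.linalg.inv(K)@[u,v,1.]
    Rt=E[:3,:3].T;c=-Rt@E[:3,3]
    if z is None: return c+Rt@(r*d)
    w=Rt@r; return c+w*(z-c[2])/w[2]
def px(name,p):
    P=arm.camera_params(name);q=np.array(P['extrinsics'])@np.r_[p,1];q=np.array(P['K'])@q[:3];return q[:2]/q[2]
E
python3 - <<'E'
from h import *
snap('top','top0');snap('scene','scene0')
s=arm.read_state();print(s)
for n in('top','scene'):print(arm.camera_params(n))
E
```

```text
pics
{'time': 0.1, 'qpos': array([-1.46550346e+00,  2.07387654e-01,  1.54283709e+00,  7.51961289e-06,
        1.39349378e+00, -1.50517595e-01]), 'qvel': array([ 1.91945124e-04, -3.83688031e-05, -2.43631058e-03, -2.02996376e-04,
        1.78987478e-03,  3.85688637e-05]), 'joint_torque': array([-3.96968380e-04, -3.84090292e+01, -2.92548770e+01, -2.28519971e-04,
        4.92048624e-03, -1.54459059e-05]), 'tool_pos': array([ 0.14539984, -0.55559594,  0.23019953]), 'tool_rot': array([-1.06257953e-03,  9.91830796e-01,  1.27556033e-01,  2.77326340e-05]), 'contact_force': array([0.58864701, 0.31409982, 0.21281559]), 'moment': array([ 0.00393186,  0.0571255 , -0.01121562]), 'finger_force': 0.0, 'gripper_width': 0.999164662502386}
{'K': array([[434.06374676,   0.        , 319.03137679],
       [  0.        , 434.06374676, 197.90322537],
       [  0.        ,   0.        ,   1.        ]]), 'extrinsics': array([[ 0.00232605, -0.99998731,  0.00446765, -0.00925676],
       [-0.99195297, -0.00287286, -0.12657429,  0.56871018],
       [ 0.12658551, -0.00413728, -0.99194707,  0.98640022],
       [ 0.        ,  0.        ,  0.        ,  1.        ]])}
{'K': array([[485.93919271,   0.        , 318.37126425],
       [  0.        , 485.93919271, 193.57326158],
       [  0.        ,   0.        ,   1.        ]]), 'extrinsics': array([[ 0.65747961,  0.7533407 , -0.01408366, -0.37360135],
       [ 0.6022486 , -0.53666253, -0.59100758, -0.30366506],
       [-0.45278824,  0.38009357, -0.80654305,  1.41080415],
       [ 0.        ,  0.        ,  0.        ,  1.        ]])}
```

View pics/top0.png

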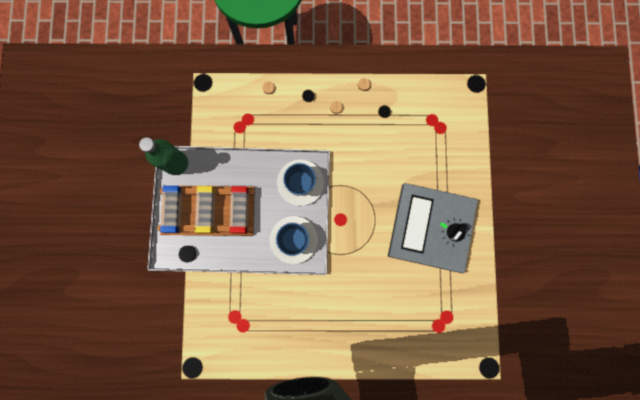

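View pics/scene0.png

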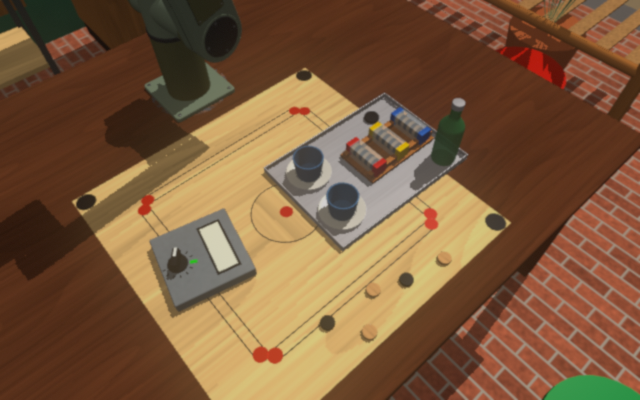

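The top view shows the pad with window near (417,223), knob near (457,232) and green mark near (444,225). The red case is near (239,209), with the cups at (300,180) and (293,240) between them. I'll enlarge the pad and the rack.

Run:
```python
import cv2,numpy as np
im=cv2.imread('pics/top0.png')
a=cv2.resize(im[180:276,385:485],None,fx=6,fy=6,interpolation=cv2.INTER_CUBIC)
b=cv2.resize(im[175:245,150:265],None,fx=6,fy=6,interpolation=cv2.INTER_CUBIC)
cv2.imwrite('pics/ca.png',a);cv2.imwrite('pics/cb.png',b)
```

```text
(no output)
```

View pics/ca.png

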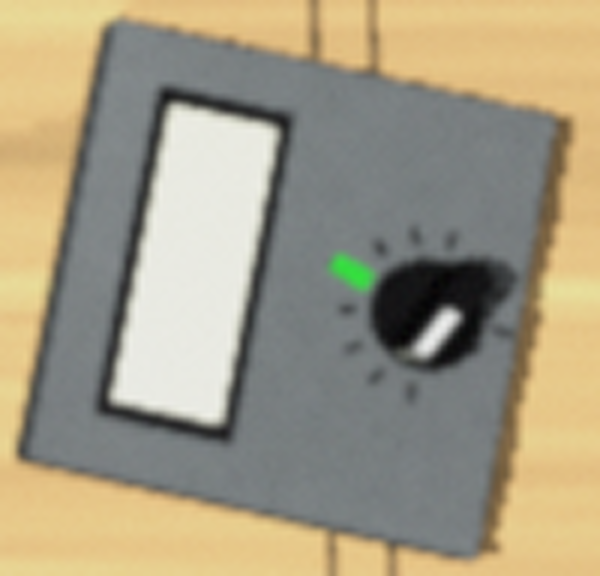

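View pics/cb.png

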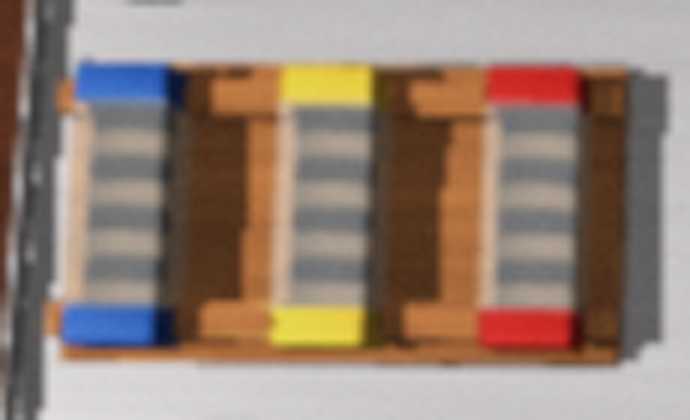

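Pad crop: the window's edging corners are (162,92), (292,116), (230,438), (100,410). The pointer runs from (455,312) to (418,355) and the green mark is at (352,271). In the rack crop, the red case's top corners are (487,67), (580,67), (575,346), (479,346). Next I'll convert these to world positions.

```bash
cat >> h.py <<'E'
def crop(x,y,ox,oy,f=6): return ox+(x+.5)/f-.5, oy+(y+.5)/f-.5
def yaw():
    w,x,y,z=arm.read_state()['tool_rot']; return np.degrees(np.arctan2(2*(x*y+w*z),1-2*(y*y+z*z)))
def off(x,y,z):
    "cm shift in tool axes to reach the world TCP"
    from scipy.spatial.transform import Rotation as R
    s=arm.read_state();w=s['tool_rot'];return np.round(R.from_quat([*w[1:],w[0]]).inv().apply(np.array([x,y,z])-s['tool_pos'])*100,2)
E
python3 - <<'E'
from h import *
d=np.load('pics/top0.npy')
W=[world('top',*crop(x,y,385,180),z=.03) for x,y in[(162,92),(292,116),(230,438),(100,410)]]
c=np.mean(W,0);e=(W[0]+W[1]-W[2]-W[3])/2;y=np.arctan2(e[1],e[0])
print('window',c,np.degrees(y),np.linalg.norm(e),np.linalg.norm(W[0]-W[1]))
R=np.array([[np.cos(y),-np.sin(y)],[np.sin(y),np.cos(y)]])
k=c[:2]+R@[0,-.092];print('knob',k, 'px',px('top',[*k,.064]))
g=world('top',*crop(352,271,385,180),z=.03);gv=R.T@(g[:2]-k)
print('green',np.linalg.norm(gv),np.degrees(np.arctan2(gv[1],-gv[0])), 'expect',np.degrees(1.885))
p=world('top',*crop(455,312,385,180),z=.064)[:2]; q=world('top',*crop(421,350,385,180),z=.064)[:2]
print('pointer base,tip',p,q); v=R.T@(q-p);print('joint deg',np.degrees(np.arctan2(v[1],-v[0])));v=R.T@(q-k);print('joint deg from k',np.degrees(np.arctan2(v[1],-v[0])))
for pt in[(530,90),(530,325),(320,90),(320,325)]:
    u,v=crop(*pt,150,175);print(pt,world('top',u,v,d=d[int(round(v)),int(round(u))]))
zz=world('top',*crop(530,325,150,175),d=d[int(round(crop(530,325,150,175)[1])),int(round(crop(530,325,150,175)[0]))])[2]
C=[world('top',*crop(x,y,150,175),z=.049) for x,y in[(487,67),(580,67),(575,346),(479,346)]]
e=(C[0]+C[1]-C[2]-C[3])/2;print('case',np.mean(C,0),np.degrees(np.arctan2(e[1],e[0])),np.linalg.norm(e),np.linalg.norm(C[0]-C[1]))
print('window depth',[world('top',*q,d=d[q[1],q[0]])for q in[(417,224),(417,210),(430,250)]],yaw())
u=px('top',[*c[:2],.03]);print(u)
E
```

```text
window [ 0.50972448 -0.23931252  0.03      ] -12.41144571382505 0.12874293794428407 0.05207070547619655
knob [ 0.48995088 -0.32916243] px [460.44544362 231.1509212 ]
green 0.03323254449478829 107.7363194393382 expect 108.00254438216018
pointer base,tip [ 0.48896982 -0.32905873] [ 0.47459936 -0.31563142]
joint deg 30.645307692560273
joint deg from k 28.98186162466929
(530, 90) [0.5863117 0.1815839 0.0474618]
(530, 325) [0.49488159 0.17876634 0.04991735]
(320, 90) [0.58558994 0.26228104 0.05073108]
(320, 325) [0.49475827 0.25960477 0.04840107]
case [0.54100495 0.18002313 0.049     ] 0.1594012723914393 0.10824021465189267 0.036121324298446514
window depth [array([ 0.5083276 , -0.2388814 ,  0.02878787]), array([ 0.5413704 , -0.23949721,  0.0298913 ]), array([ 0.44752987, -0.26730822,  0.03042022])] 14.656763829661116
[417.28487682 223.37309057]
```

Emit:
drive_tool(offset=[[3.9,-1.3,0],[3.9,-1.3,0],[3.9,-1.3,0],[3.9,-1.3,0],[3.9,-1.3,0],[3.9,-1.3,0],[3.9,-1.3,0],[3.9,-1.3,0],[3.9,-1.3,0],[3.9,-1.3,0]], dr=[[0,0,0],[0,0,0],[0,0,0],[0,0,0],[0,0,0],[0,0,0],[0,0,0],[0,0,0],[0,0,0],[0,0,0]], grip=[0,0,0,0,0,0,0,0,0,0])

```text
time: 1.1
tool_pos: [0.4909, -0.3305, 0.2307]
tool_rot: [-0.0, 0.992, 0.128, -0.0]
contact_force: [0.9, -0.2, -0.3]
gripper_width: 0.999
finger_force: 0.0
```

Emit:
drive_tool(offset=[[0,0,0],[0,0,0],[0,0,0],[0,0,0],[0,0,0],[0,0,0],[0,0,0],[0,0,0],[0,0,0],[0,0,0]], dr=[[0,0,-8],[0,0,-8],[0,0,-8],[0,0,-8],[0,0,-8],[0,0,-8],[0,0,-8],[0,0,-8],[0,0,-8],[0,0,-8]], grip=[0,0,0,0,0,0,0,0,0,0])

```text
time: 2.1
tool_pos: [0.4895, -0.3315, 0.2305]
tool_rot: [-0.001, 0.676, 0.737, 0.0]
contact_force: [-0.4, -0.4, -0.9]
gripper_width: 0.998
finger_force: 0.0
```

Emit:
drive_tool(offset=[[0,0,0],[0,0,0],[0,0,0],[0,0,0],[0,0,0],[0,0,0],[0,0,2],[0,0,2],[0,0,2],[0,0,2]], dr=[[0,0,-8],[0,0,-8],[0,0,-8],[0,0,-8],[0,0,-8],[0,0,-3],[0,0,0],[0,0,0],[0,0,0],[0,0,0]], grip=[0,0,0,0,0,0,0,0,0,0])

```text
time: 3.1
tool_pos: [0.4895, -0.3315, 0.1499]
tool_rot: [-0.001, 0.361, 0.933, 0.0]
contact_force: [0.3, 0.7, 0.6]
gripper_width: 1.001
finger_force: 0.0
```

Run:
```python
from h import *
s=arm.read_state();print(s['time'],s['tool_pos'],s['tool_rot'],yaw(),s['qpos'][5],off(.490,-.329,.041))
```

```text
3.1 [ 0.48950992 -0.33147938  0.14992631] [-5.15075423e-04  3.61143177e-01  9.32510215e-01  2.00057517e-04] 137.65915514917538 -1.5733744346196006 [ 0.12  0.22 10.89]
```

Emit:
drive_tool(offset=[[0.1,0.2,2],[0,0,2],[0,0,2],[0,0,2],[0,0,1.4],[0,0,1],[0,0,0.5],[0,0,0],[0,0,0],[0,0,0]], dr=[[0,0,0],[0,0,0],[0,0,0],[0,0,0],[0,0,0],[0,0,0],[0,0,0],[0,0,0],[0,0,0],[0,0,0]], grip=[0,0,0,0,0,0,0,0,255,255])

```text
time: 4.1
tool_pos: [0.4912, -0.3303, 0.0434]
tool_rot: [0.001, 0.361, 0.933, -0.0]
contact_force: [-0.6, -0.9, 0.0]
gripper_width: 0.689
finger_force: 0.0
```

Emit:
drive_tool(offset=[[0,0,0],[0,0,0],[0,0,0],[0,0,0],[0,0,0],[0,0,0],[0,0,0],[0,0,0],[0,0,0],[0,0,0]], dr=[[0,0,0],[0,0,0],[0,0,0],[0,0,0],[0,0,0],[0,0,0],[0,0,0],[0,0,0],[0,0,0],[0,0,0]], grip=[255,255,255,255,255,255,255,255,255,255])

```text
time: 5.1
tool_pos: [0.4898, -0.3305, 0.043]
tool_rot: [-0.0, 0.361, 0.933, -0.001]
contact_force: [-5.9, -0.7, 5.1]
gripper_width: 0.149
finger_force: 59.9
```

Run:
```python
from h import *
s=arm.read_state();print(s['time'],s['tool_pos'],yaw(),s['contact_force'],s['moment'],s['gripper_width'],s['finger_force'])
```

```text
5.1 [ 0.48978845 -0.3304703   0.04296339] 137.66346408399258 [-5.92705428 -0.6640701   5.07773658] [-0.25571914  0.84333165  0.05887403] 0.14884768389938383 59.89994823932648
```

Emit:
drive_tool(offset=[[0,0,0],[0,0,0],[0,0,0],[0,0,0],[0,0,0],[0,0,0],[0,0,0],[0,0,0],[0,0,0],[0,0,0]], dr=[[0,0,5],[0,0,5],[0,0,5],[0,0,5],[0,0,5],[0,0,5],[0,0,5],[0,0,5],[0,0,5],[0,0,5]], grip=[255,255,255,255,255,255,255,255,255,255])

```text
time: 6.1
tool_pos: [0.4886, -0.331, 0.0429]
tool_rot: [-0.001, 0.723, 0.691, -0.002]
contact_force: [-8.2, -2.4, 8.0]
gripper_width: 0.151
finger_force: 60.1
```

Emit:
drive_tool(offset=[[0,0,0],[0,0,0],[0,0,0],[0,0,0],[0,0,0],[0,0,0],[0,0,0],[0,0,0],[0,0,0],[0,0,0]], dr=[[0,0,5],[0,0,5],[0,0,5],[0,0,5],[0,0,5],[0,0,3],[0,0,0],[0,0,0],[0,0,0],[0,0,0]], grip=[255,255,255,255,255,255,255,255,255,255])

```text
time: 7.1
tool_pos: [0.4879, -0.3308, 0.0429]
tool_rot: [-0.001, 0.867, 0.498, -0.003]
contact_force: [-10.3, -2.3, 8.2]
gripper_width: 0.156
finger_force: 60.4
```

Run:
```python
from h import *
s=arm.read_state();print(s['time'],s['tool_pos'],yaw(),s['contact_force'],s['moment'],s['gripper_width'],s['finger_force'])
```

```text
7.1 [ 0.48785482 -0.33083285  0.04293656] 59.67359622358017 [-10.27427504  -2.2598077    8.17047246] [-0.40072701  1.7041004  -0.02144918] 0.15569836879063773 60.35268545150757
```

Emit:
drive_tool(offset=[[0,0,0],[0,0,0],[0,0,0],[0,0,0],[0,0,0],[0,0,-1],[0,0,-3],[0,0,-5],[0,0,-5],[0,0,-5]], dr=[[0,0,0],[0,0,0],[0,0,0],[0,0,0],[0,0,0],[0,0,0],[0,0,0],[0,0,0],[0,0,0],[0,0,0]], grip=[0,0,0,0,0,0,0,0,0,0])

```text
time: 8.1
tool_pos: [0.4904, -0.3294, 0.2349]
tool_rot: [0.0, 0.867, 0.497, 0.0]
contact_force: [0.2, -1.4, 0.3]
gripper_width: 0.996
finger_force: 0.0
```

Emit:
drive_tool(offset=[[0,0,0],[0,0,0],[0,0,0],[0,0,0],[0,0,0],[0,0,0],[0,0,0],[0,0,0],[0,0,0],[0,0,0]], dr=[[0,0,7],[0,0,7],[0,0,7],[0,0,7],[0,0,7],[0,0,7],[0,0,7],[0,0,7],[0,0,2.7],[0,0,0]], grip=[0,0,0,0,0,0,0,0,0,0])

```text
time: 9.1
tool_pos: [0.4906, -0.3297, 0.2331]
tool_rot: [0.0, 1.0, 0.008, 0.0]
contact_force: [-0.1, 0.2, -0.1]
gripper_width: 1.0
finger_force: 0.0
```

Run:
```python
from h import *
s=arm.read_state();print(s['time'],s['tool_pos'],yaw(),s['contact_force'],s['qpos'][5],off(.541,.180,.23))
```

```text
9.1 [ 0.49062709 -0.3296658   0.23307603] 0.9728881197647044 [-0.06812495  0.24788227 -0.10757096] 0.815746278390333 [  5.9  -50.87   0.29]
```

Emit:
drive_tool(offset=[[0.6,-4.2,0],[0.6,-4.2,0],[0.6,-4.2,0],[0.6,-4.2,0],[0.6,-4.2,0],[0.6,-4.2,0],[0.6,-4.2,0],[0.6,-4.2,0],[0.6,-4.2,0],[0.5,-4.2,0]], dr=[[0,0,0],[0,0,0],[0,0,0],[0,0,0],[0,0,0],[0,0,0],[0,0,0],[0,0,0],[0,0,0],[0,0,0]], grip=[0,0,0,0,0,0,0,0,0,0])

```text
time: 10.1
tool_pos: [0.5426, 0.0931, 0.233]
tool_rot: [-0.0, 1.0, 0.009, 0.001]
contact_force: [0.6, 0.2, -0.9]
gripper_width: 1.002
finger_force: 0.0
```

Run:
```python
from h import *
s=arm.read_state();print(s['time'],s['tool_pos'],yaw(),off(.541,.180,.15))
im,d=snap('top','top1');snap('scene','scene1')
im=cv2.imread('pics/top1.png');cv2.imwrite('pics/c1.png',cv2.resize(im[180:276,385:485],None,fx=6,fy=6,interpolation=cv2.INTER_CUBIC))
```

```text
10.1 [0.54261589 0.09306575 0.23303847] 1.0346715426223894 [-0.01 -8.69  8.3 ]
```

View pics/c1.png

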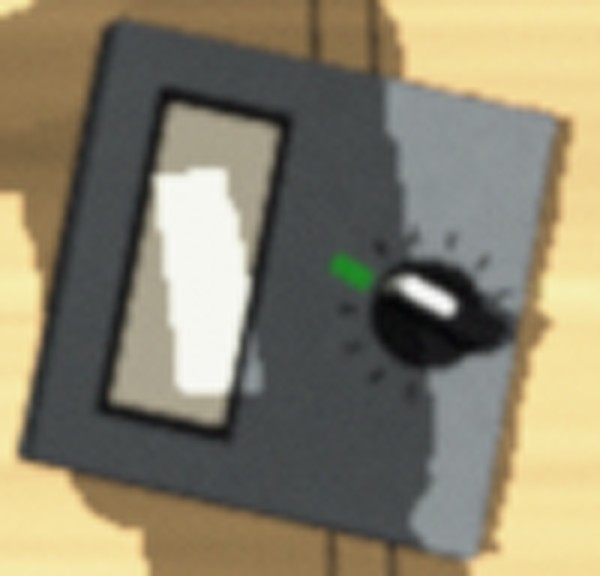

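The pointer now runs from about (455,308) to (400,280), roughly towards the green mark at (352,271). I'll enlarge it to check the angle.

Run:
```python
import cv2,numpy as np
from h import *
a=cv2.resize(cv2.imread('pics/top1.png')[215:245,437:474],None,fx=16,fy=16,interpolation=cv2.INTER_CUBIC)
c=np.array([.4900,-.3292]);y=np.radians(-12.4)
for j,col in((108,(0,0,255)),(101,(255,0,255))):
    t=y+np.pi-np.radians(j)
    for L in(0,.021):
        u=px('top',[*(c+L*np.array([np.cos(t),np.sin(t)])),.064]);p=((u-[437,215]+.5)*16-.5).astype(int);cv2.circle(a,tuple(map(int,p)),3,col,-1)
cv2.imwrite('pics/c2.png',a)
```

```text
(no output)
```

View pics/c2.png

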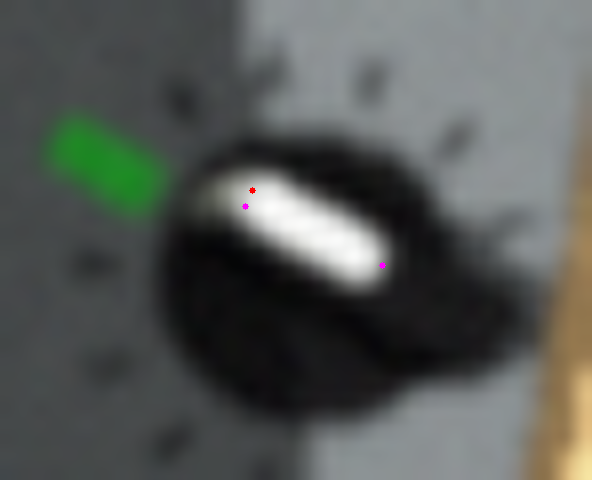

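The pointer's top edge runs from (365,265) to (252,195), which matches the predicted line for about 108–110°. The dimmer is on the mark, so on to the case.

Emit:
drive_tool(offset=[[0,-3,0],[0,-3,0],[0,-2.7,0],[0,0,3],[0,0,3],[0,0,2.3],[0,0,0],[0,0,0],[0,0,0],[0,0,0]], dr=[[0,0,0],[0,0,0],[0,0,0],[0,0,0],[0,0,0],[0,0,0],[0,0,0],[0,0,0],[0,0,0],[0,0,0]], grip=[70,70,70,70,70,70,70,70,70,70])

```text
time: 11.2
tool_pos: [0.5425, 0.1782, 0.1514]
tool_rot: [-0.0, 1.0, 0.008, 0.002]
contact_force: [0.6, 0.5, 0.7]
gripper_width: 0.724
finger_force: 0.0
```

Run:
```python
from h import *
s=arm.read_state();print(s['time'],s['tool_pos'],s['tool_rot'],yaw(),s['gripper_width'],off(.541,.180,.016))
snap('scene','s2');im=cv2.imread('pics/s2.png')
cv2.imwrite('pics/c3.png',cv2.resize(im[60:240,300:480],None,fx=3.3,fy=3.3,interpolation=cv2.INTER_CUBIC))
```

```text
11.2 [0.54254001 0.17822699 0.15143634] [-2.69969151e-04  9.99963731e-01  8.29214306e-03  1.92436475e-03] 0.9501662091106088 0.7237421559725973 [-0.2  -0.17 13.54]
```

View pics/c3.png

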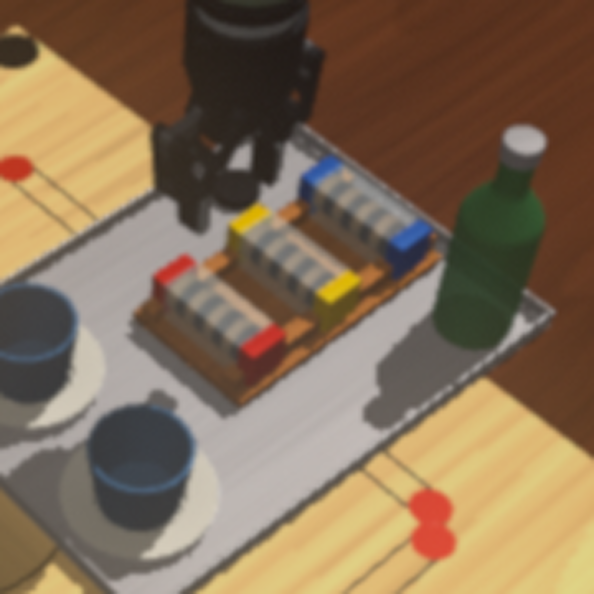

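The gripper is open above the rack, in line with the red case, and nothing has been disturbed. Now I'll descend and grip.

Emit:
drive_tool(offset=[[-0.2,-0.2,2],[0,0,2],[0,0,2],[0,0,2],[0,0,2],[0,0,1.5],[0,0,1],[0,0,0.6],[0,0,0.4],[0,0,0]], dr=[[0,0,0],[0,0,0],[0,0,0],[0,0,0],[0,0,0],[0,0,0],[0,0,0],[0,0,0],[0,0,0],[0,0,0]], grip=[70,70,70,70,70,70,70,70,70,70])

```text
time: 12.25
tool_pos: [0.5391, 0.1802, 0.0143]
tool_rot: [-0.0, 1.0, 0.008, 0.0]
contact_force: [-0.3, 0.4, -0.6]
gripper_width: 0.723
finger_force: 0.0
```

Emit:
drive_tool(offset=[[0,0,0],[0,0,0],[0,0,0],[0,0,0],[0,0,0],[0,0,0],[0,0,0],[0,0,0],[0,0,0],[0,0,0]], dr=[[0,0,0],[0,0,0],[0,0,0],[0,0,0],[0,0,0],[0,0,0],[0,0,0],[0,0,0],[0,0,0],[0,0,0]], grip=[255,255,255,255,255,255,255,255,255,255])

```text
time: 13.25
tool_pos: [0.54, 0.1804, 0.0153]
tool_rot: [-0.0, 1.0, 0.008, 0.001]
contact_force: [-0.0, 0.7, 5.6]
gripper_width: 0.413
finger_force: 61.3
```

Run:
```python
from h import *
s=arm.read_state();print(s['time'],s['tool_pos'],s['tool_rot'],yaw(),s['gripper_width'],s['contact_force'],s['moment'])
```

```text
13.25 [0.53999552 0.18036332 0.01527697] [-1.48056285e-04  9.99964410e-01  8.37281033e-03  1.02574650e-03] 0.9594487030639703 0.41272696127267516 [-0.04126219  0.71390426  5.6067451 ] [-0.03144923 -0.00221708 -0.03497712]
```

Emit:
drive_tool(offset=[[0,0,-0.5],[0,0,-1],[0,0,-2],[0,0,-2],[0,0,-2],[0,0,-2],[0,0,-2],[0,0,-2],[0,0,-1.5],[0,0,-0.5]], dr=[[0,0,0],[0,0,0],[0,0,0],[0,0,0],[0,0,0],[0,0,0],[0,0,0],[0,0,0],[0,0,0],[0,0,0]], grip=[255,255,255,255,255,255,255,255,255,255])

```text
time: 14.25
tool_pos: [0.54, 0.1804, 0.1714]
tool_rot: [-0.0, 1.0, 0.008, 0.002]
contact_force: [0.2, -0.1, -0.6]
gripper_width: 0.414
finger_force: 60.7
```

Run:
```python
from h import *
snap('scene','s3');snap('top','t3')
s=arm.read_state();print(s['time'],s['tool_pos'],s['tool_rot'],yaw(),s['gripper_width'],s['contact_force'],s['moment'],off(.5097,-.2393,.17))
im=cv2.imread('pics/s3.png')
cv2.imwrite('pics/c4.png',cv2.resize(im[40:220,300:480],None,fx=3.3,fy=3.3,interpolation=cv2.INTER_CUBIC))
```

```text
14.35 [0.53931926 0.18025578 0.17000698] [-1.15329758e-04  9.99964846e-01  8.35847785e-03  6.55092422e-04] 0.9578141143168653 0.4174698512959149 [ 0.51808556 -0.15964448 -0.41018269] [ 0.06327529  0.02687604 -0.00979472] [-3.66e+00  4.19e+01 -1.00e-02]
```

View pics/c4.png

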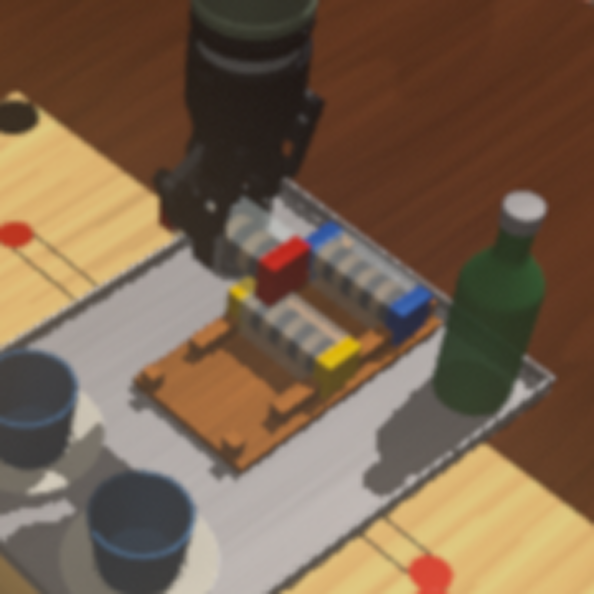

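The red case hangs level from the gripper (cap at (285,270)) and the other cases and cups are in place. I'll carry it over the cups.

Emit:
drive_tool(offset=[[-0.1,1.5,0],[-0.25,2.8,0],[-0.25,2.8,0],[-0.25,2.8,0],[-0.25,2.8,0],[-0.25,2.8,0],[-0.25,2.8,0],[-0.25,2.8,0],[-0.25,2.8,0],[-0.25,2.8,0]], dr=[[0,0,0],[0,0,0],[0,0,0],[0,0,0],[0,0,0],[0,0,0],[0,0,0],[0,0,0],[0,0,0],[0,0,0]], grip=[255,255,255,255,255,255,255,255,255,255])

```text
time: 15.35
tool_pos: [0.5182, -0.0889, 0.1677]
tool_rot: [-0.0, 1.0, 0.008, -0.002]
contact_force: [0.8, -0.4, -1.9]
gripper_width: 0.416
finger_force: 60.7
```

Emit:
drive_tool(offset=[[-0.25,2.8,0],[-0.25,2.8,0],[-0.25,2.8,0],[-0.25,2.8,0],[-0.25,2.5,0],[-0.06,1.5,0],[0,0,0],[0,0,0],[0,0,0],[0,0,0]], dr=[[0,0,0],[0,0,0],[0,0,0],[0,0,0],[0,0,0],[0,0,0],[0,0,5],[0,0,5],[0,0,3.4],[0,0,0]], grip=[255,255,255,255,255,255,255,255,255,255])

```text
time: 16.35
tool_pos: [0.5085, -0.2391, 0.1682]
tool_rot: [-0.001, 0.994, -0.108, -0.001]
contact_force: [-0.2, 0.2, -0.1]
gripper_width: 0.412
finger_force: 60.6
```

Run:
```python
from h import *
s=arm.read_state();print(s['time'],s['tool_pos'],s['tool_rot'],yaw(),s['gripper_width'],off(.5097,-.2393,.08))
```

```text
16.35 [ 0.50850935 -0.23914179  0.1682041 ] [-5.56789181e-04  9.94109597e-01 -1.08373316e-01 -1.01212269e-03] -12.443059783466246 0.411829949796363 [ 0.14 -0.    8.82]
```

Emit:
drive_tool(offset=[[0,0,1],[0,0,1.5],[0,0,1.5],[0,0,1.5],[0,0,1.5],[0,0,1],[0,0,0.8],[0,0,0],[0,0,0],[0,0,0]], dr=[[0,0,0],[0,0,0],[0,0,0],[0,0,0],[0,0,0],[0,0,0],[0,0,0],[0,0,0],[0,0,0],[0,0,0]], grip=[255,255,255,255,255,255,255,255,255,255])

```text
time: 17.35
tool_pos: [0.5101, -0.2398, 0.0822]
tool_rot: [0.0, 0.994, -0.108, 0.001]
contact_force: [0.4, -0.0, -1.0]
gripper_width: 0.415
finger_force: 60.6
```

Run:
```python
from h import *
snap('scene','s4');snap('top','t4')
s=arm.read_state();print(s['time'],s['tool_pos'],s['tool_rot'],yaw(),s['gripper_width'],s['contact_force'])
a=cv2.resize(cv2.imread('pics/s4.png')[150:310,130:280],None,fx=3.5,fy=3.5,interpolation=cv2.INTER_CUBIC)
b=cv2.resize(cv2.imread('pics/t4.png')[180:276,385:429],None,fx=5.5,fy=5.5,interpolation=cv2.INTER_CUBIC)
o=np.zeros((560,a.shape[1]+b.shape[1],3),np.uint8);o[:a.shape[0],:a.shape[1]]=a;o[:b.shape[0],a.shape[1]:]=b;print(a.shape,b.shape)
cv2.imwrite('pics/c5.png',o)
```

```text
17.45 [ 0.51003802 -0.23979918  0.08218827] [ 4.33252568e-04  9.94109205e-01 -1.08379026e-01  8.28606451e-04] -12.44373533197686 0.41290161045535945 [-0.52214977  0.54743741 -1.75868568]
(560, 525, 3) (528, 242, 3)
```

View pics/c5.png

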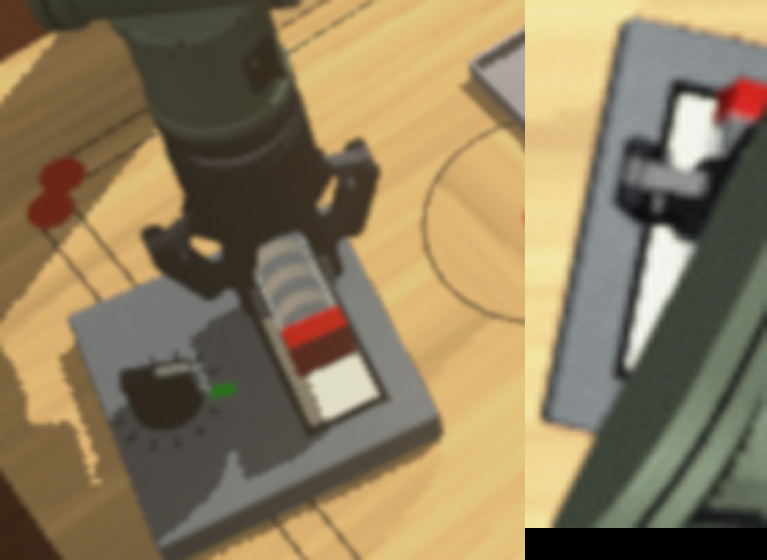

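The case hangs over the window. In the scene crop its cap's end edge is (292,348)–(350,322), and the dimmer pointer is still towards the green mark. I'll check its centre, height and tilt from that edge and the depth.

Run:
```python
from h import *
d=np.load('pics/s4.npy');im=cv2.imread('pics/s4.png').astype(int)
c=np.array([.5097,-.2393]);y=np.radians(-12.4);R=np.array([[np.cos(y),-np.sin(y)],[np.sin(y),np.cos(y)]])
for q in[(292,348),(350,322),(283,328),(342,307)]:
    w=world('scene',*crop(*q,130,150,3.5),z=.116);print(q,np.round(1e3*(R.T@(w[:2]-c)),1))
# case points by depth: local frame, top surface
P=[]
for v in range(205,262):
  for u in range(195,240):
    if d[v,u]>0:
      w=world('scene',u,v,d=d[v,u]);l=R.T@(w[:2]-c)
      if w[2]>.105 and w[2]<.125 and abs(l[1])<.02 and l[0]>.015 and l[0]<.07:P.append([*l,w[2]])
P=np.array(P);T=P[P[:,2]>.112];print(len(P),len(T),np.round(P.min(0),4),np.round(P.max(0),4))
A=np.c_[T[:,:2],np.ones(len(T))];print(np.linalg.lstsq(A,T[:,2],rcond=None)[0],np.median(T[:,2]))
```

```text
(292, 348) [ 56.6 -17.2]
(350, 322) [56.8 18.1]
(283, 328) [ 41.8 -16.9]
(342, 307) [45.3 17.9]
364 326 [ 0.0152 -0.0194  0.1051] [0.0582 0.0168 0.1203]
[ 0.00732962 -0.00111664  0.11543919] 0.11577405139140456
```

Emit:
drive_tool(offset=[[-0.15,0,0.6],[0,0,0.7],[0,0,0.7],[0,0,0.6],[0,0,0.5],[0,0,0.4],[0,0,0.3],[0,0,0],[0,0,0],[0,0,0]], dr=[[0,0,0],[0,0,0],[0,0,0],[0,0,0],[0,0,0],[0,0,0],[0,0,0],[0,0,0],[0,0,0],[0,0,0]], grip=[255,255,255,255,255,255,255,255,255,255])

```text
time: 18.45
tool_pos: [0.5082, -0.2392, 0.0436]
tool_rot: [0.0, 0.994, -0.108, 0.0]
contact_force: [-0.2, -1.1, -1.3]
gripper_width: 0.412
finger_force: 60.6
```

Run:
```python
from h import *
snap('scene','s5');s=arm.read_state();print(s['time'],s['tool_pos'],s['tool_rot'],yaw(),s['contact_force'],np.abs(s['qvel']).max())
d=np.load('pics/s5.npy')
c=np.array([.5097,-.2393]);y=np.radians(-12.4);R=np.array([[np.cos(y),-np.sin(y)],[np.sin(y),np.cos(y)]])
P=[]
for v in range(205,285):
  for u in range(190,245):
    if d[v,u]>0:
      w=world('scene',u,v,d=d[v,u]);l=R.T@(w[:2]-c)
      if .072<w[2]<.085 and abs(l[1])<.025 and .015<l[0]<.07:P.append([*l,w[2]])
P=np.array(P);print(len(P),np.round(P.min(0),4),np.round(P.max(0),4),np.median(P[:,2]))
im=cv2.imread('pics/s5.png');cv2.imwrite('pics/c6.png',cv2.resize(im[150:310,130:280],None,fx=3.5,fy=3.5,interpolation=cv2.INTER_CUBIC))
```

```text
18.5 [ 0.50820301 -0.23921286  0.04363365] [ 1.70889571e-04  9.94111928e-01 -1.08357459e-01  3.27138847e-04] -12.441273465028175 [-0.58783443  0.81645375 -1.21880035] 0.0015270224586458807Traceback (most recent call last):
  File "<stdin>", line 9, in <module>
  File "h.py", line 6, in world
    P=arm.camera_params(name);K=np.array(P['K']);E=np.array(P['extrinsics'])
ValueError: time passes only in moves, steps and waits
```

The case's underside is about 11 mm above the window, centred and still. Handing in.

Run:
```python
from plant import arm
print(arm.finish_job())
```

```text
the job is handed in; nothing more can be done
None
```

I turned the dimmer to the green mark and handed the job in with the red case gripped, level and still, about 11 mm above the window's centre; I was not shown the judge's verdict. That height and centring come from the arm's pose and a camera check 4 cm higher, because my last picture check hit an error.

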